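Hang the brush holder inside the dough tub, up against its rim stop

ROBOT

A 6-joint arm with a two-finger parallel gripper is mounted at the origin on the work surface. World frame = base frame: x ahead of the robot, y to its left, z up, the work surface at z = 0. Lengths are in m, angles in rad, forces in N, time in s.
With the tool pointing down it reaches from about 0.275 to 0.775 m from the base axis. Payload 14.6 kg.
Tool frame: the origin (TCP) lies at the very end of the fingers, on their centre line; the grasp point (between the pads) lies 19 mm behind it; z points along the fingers, y is the line along which they close (so a half turn about z gives the same grasp; the last joint's range is limited). The gripper opens to 85 mm and grips with 20 to 120 N. Pads are 22 mm wide; open, the fingers measure 114 mm over their backs; the gripper's body (76 mm by 85 mm) begins 54 mm behind the grasp point. The pads swing forward as they close: fully open they stand 13 mm farther back than shut.
Start: joints at [-1.282, 0.263, -0.048, 1.259, 0, 1.415], TCP at [0.225, -0.474, 0.231] pointing down, gripper open.
Joint ranges: [-2.65, 2.65], [-0.89, 1.7], [-1.18, 1.37], [-2.13, 2.11], [-1.35, 1.29], [-3.14, 3.14]. Speed limits (rad/s): [1.89, 1.89, 2.57, 2.79, 3.14, 3.14].

INTERFACE

Orientations are given as a 3x3 rotation matrix whose columns are the frame's x, y, z axes.
In Python, from plant import monitor, viewer, arm gives the robot as it stands.
- The arm moves only by the tool servo_tool, never from a script. Its arguments are lists of equal length, an entry for each row: "translation": the shift along the tool's x, y, z in cm, a list of three; "rotation": the turn, a rotation vector about the tool's x, y, z in rad, a list of three; "grip": the finger opening in cm, from 0 to 8.54. In form: {"translation": [[tx, ty, tz], ...], "rotation": [[ax, ay, az], ...], "grip": [grip, ...]}. A call has 1 to 10 rows; each row shifts and turns the commanded pose from where the row before left it, along the tool's axes as they then stand; what a row does not reach is not made up. A row lasts 1/8 s, in which the tool goes at most 62.5 mm and 10.7 degrees, less where a joint would pass 70% of its speed; a pose out of reach is approached as far as the arm can. A call with a gripper value outside its range is refused whole. The fingers move at their own pace and stop on an object; "force" is the grip in N (left out, the last holds). Time passes only in rows, so rows that do not move let the fingers close. It gives the time, the measured TCP pose, the force, the opening and the grip force at its end, in the units of the state.
- monitor.get_obs(): the state, without advancing time (a new reading comes with each control period).
- viewer.read_camera(name): name is "side" or "top" or "wrist"; returns a dict with "image" (400x640x3 uint8, red, green, blue), "depth" (400x640 float32, m along the optical axis (not along the pixel's ray), 0 where there is no reading), "fx", "fy", "cx", "cy" (pixels), "camera_from_world" (4x4, takes a point from world to camera coordinates); the wrist camera has in their place "tool_from_camera" (4x4, takes a point from camera to tool coordinates, whose origin is the TCP and whose axes are the flange's). Camera axes: x right, y down, z forward; pixel columns grow to the right and rows downward; lengths in m; the calibration is good to about 2 mm. A picture is of the moment at which its call begins: read the wrist's pose just before it.
- arm.sign_off(): hands the job in; it is judged then, once.
The state is a dict: "t": time; "joint_pos": joint angles; "joint_vel": joint speeds; "effort": joint torques, N m; "position": TCP position; "eef_rot": TCP orientation; "contact_force": force on the tool from outside, world axes, zero at the start; "ft_torque": the same for the moment, N m; "width": opening from 0.0 (shut) to 1.0 (fully open); "finger_force": force on a finger pad.
Only numpy, scipy, OpenCV 4.12 (cv2) and the standard library are available. Lean on these libraries where they do the work, as an engineer would, in place of code of your own. Each camera call takes 0.05 s, during which the arm holds its last target. There are 200 camera calls.

TASK

Pick up the steel brush holder by its wooden grip, hook its bent lip over the tub's rim on the side nearest the robot, midway between the two rim fittings, so that its pocket hangs inside the tub and the lip sits fully down on the rim. Keeping it down on the rim, slide it along until its edge has gone under the tongue of the square stop (not the round thermometer) and butts against the stop; feel for the contact and press lightly against it for half a second, then let go. Use gentle force throughout (never 25 N on the tub, stop or thermometer) and leave the bowl, jar and brush alone.

Things in the scene. Friction and masses are not known exactly. Their poses are not given: they have to be found in the camera images.
- holder_grip (a point): Centre of the wooden grip block (12 x 28 x 44 mm in x, y, z) on top of the loose steel brush holder, 111 mm above the holder's underside. Holder axes: z up, +x from the lip towards the pocket, y along the lip. Take it from above, fingers closing along x, fingertips above the bridge below it (bridge top 22 mm below this point).
- holder_lip (a point): Ceiling of the lip's slot, half-way along the lip; 26 mm below the grip's centre and 1 mm to its -x. Under the 4 mm thick bridge (14 x 60 mm) the slot is 8 mm wide, open downwards, between the pocket's back (+x) and the lip (-x), which goes 12 mm down, then flares out 10 mm more. Hung properly, this point is over the tub's wall at rim height, +x pointing into the tub.
- holder: The brush holder, standing upright on the table at first: 60 mm wide (y), 133 mm high, 0.11 to 0.21 kg. Its pocket is 40 x 60 x 70 mm, open on top, its back level with the +x side of the lip's slot. Origin at the centre of the pocket's underside, 111 mm below and 23 mm to +x of the grip's centre.
- tub: White plastic dough tub, open on top, fixed. 220 mm (x) by 320 mm (y) by 120 mm high, walls and floor 5 mm thick. Origin at the centre of its underside, z up. The wall to hang on is the long one nearest the robot: its middle plane is at x = -107.5 mm, its plain straight rim at z = 120 mm.
- stop: Square dark steel stop fixed on that rim, 100 to 130 mm from its middle towards either end. Origin on the wall's top, axes as the tub's. Block 24 (x) x 12 mm (y), 18 mm below to 26 mm above the rim; on both y faces a tongue juts 11 mm, 7 mm above the rim; the holder's bridge slides under it. Home: holder_lip 36 mm from this origin along y, on the side of the rim's middle.
- thermo: Round dial thermometer (dial 42 mm across, 12 mm thick, facing up) fixed on the same rim towards the other end, 100 to 130 mm from the middle. Origin on the wall's top; the dial's top is 24 mm above the rim. Not the stop.
- bowl: Bystander: loose glass bowl, 130 mm across, 60 mm high. Origin at the centre of its underside.
- jar: Bystander: loose glass jar with steel lid, 80 mm across, 130 mm high. Origin at the centre of its underside.
- brush: Bystander: loose wooden brush lying on the table, about 0.2 m long.
Mind the look-alikes: they are no part of the job. Leave any black look-alike of the holder alone.

How it is judged:
By the outcome, as a careful person would: the job done as asked, in the order asked, and still so for the second after the job is handed in, with the robot touching nothing.
It also fails if it takes over 72 s, if anything falls off the work surface, if the arm or the gripper's body presses on something with over 40 N, if the wrist force passes 120 N, or if a joint passes its speed limit or range.

## Working session

There is one attempt and no reset: what is moved stays moved. The work goes in short steps, Python scripts to look and compute and a tool call to move; the robot and the scene stay as the last step left them, time stands still between calls to the robot, and variables do not carry over. Pictures are saved under pics/ and viewed, at most 10 in all, crops included, and the job is handed in when it is done.

Besides the shell and the picture viewer there is one more tool, called after "Emit:" as name(argument=value, ...), one argument or row to a line, values as JSON. servo_tool: Moves the arm, as the interface text tells. Its arguments: {"type":"object","properties":{"translation":{"type":"array","items":{"type":"array","items":{"type":"number"}}},"rotation":{"type":"array","items":{"type":"array","items":{"type":"number"}}},"grip":{"type":"array","items":{"type":"number"}},"force":{"type":"number"}},"required":["translation","rotation","grip"]}

```bash
mkdir -p pics
cat > h.py <<'E'
import numpy as np, cv2
from plant import monitor, viewer, arm
def shot(n):
    o=monitor.get_obs(); d=viewer.read_camera(n)
    if 'camera_from_world' in d: T=np.linalg.inv(d['camera_from_world'])
    else:
        W=np.eye(4); W[:3,:3]=o['eef_rot']; W[:3,3]=o['position']; T=W@d['tool_from_camera']
    np.savez('last_'+n,T=T,**{k:d[k] for k in('image','depth','fx','fy','cx','cy')})
    return d
def cloud(n):
    d=np.load(f'last_{n}.npz'); z=d['depth']; v,u=np.mgrid[:400,:640]
    P=np.stack([(u-d['cx'])/d['fx']*z,(v-d['cy'])/d['fy']*z,z],-1)@d['T'][:3,:3].T+d['T'][:3,3]
    P[z==0]=np.nan
    return d['image'],P
def save(img,name,s=1):
    cv2.imwrite('pics/'+name,cv2.resize(img,None,fx=s,fy=s,interpolation=cv2.INTER_CUBIC)[...,::-1])
E
python3 - <<'E'
from h import *
o=monitor.get_obs();print({k:np.round(v,3).tolist() for k,v in o.items()})
for n in('top','side'):
    d=shot(n);save(d['image'],n+'1.png')
    print(n,np.round(np.load(f'last_{n}.npz')['T'],3).tolist())
E
```

```text
{'t': 0.0, 'joint_pos': [-1.282, 0.264, -0.049, 1.259, -0.0, 1.416], 'joint_vel': [0.001, 0.002, -0.003, 0.002, 0.0, -0.0], 'effort': [-0.004, -63.76, 38.457, 0.014, -0.0, 0.0], 'position': [0.225, -0.474, 0.231], 'eef_rot': [[0.903, 0.429, -0.0], [0.429, -0.903, 0.001], [0.0, -0.001, -1.0]], 'contact_force': [-0.18, 0.785, 0.238], 'ft_torque': [0.025, -0.017, -0.016], 'finger_force': 0.0, 'width': 1.001}
top [[0.004, -0.983, 0.182, 0.309], [-1.0, -0.004, -0.0, -0.013], [0.001, -0.182, -0.983, 1.339], [0.0, 0.0, 0.0, 1.0]]
side [[1.0, -0.005, -0.002, 0.511], [-0.002, -0.644, 0.765, -0.815], [-0.004, -0.765, -0.644, 0.806], [0.0, 0.0, 0.0, 1.0]]
```

View pics/top1.png

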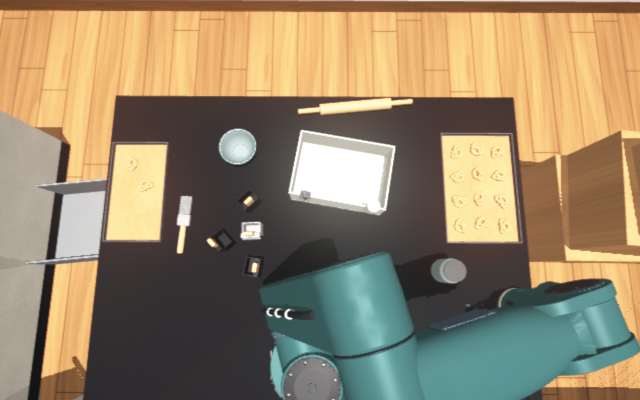

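View pics/side1.png

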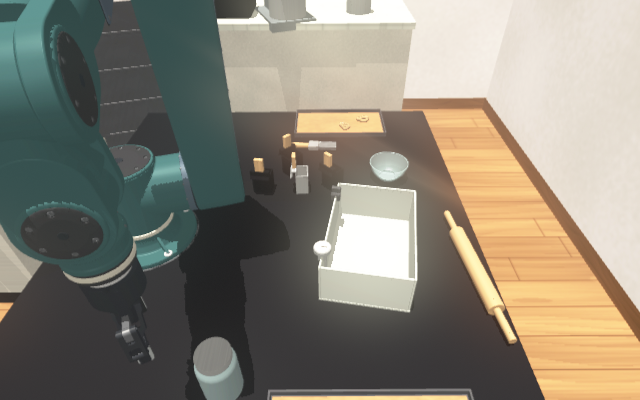

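Top view: the candidates are the steel holder at (251,231) and black look-alikes at (249,201), (220,240) and (254,266). I choose the steel one at (251,231). The stop is the dark square at (305,195) and the thermometer is round and white at (373,209). I'll check the choice in a close crop.

Run:
```python
from h import *
I,P=cloud('top')
a=I[180:290,195:275];b=I[120:220,285:400]
A=cv2.resize(a,(400,550),interpolation=2);B=cv2.resize(b,(400,348),interpolation=2)
C=np.zeros((550,800,3),np.uint8);C[:,:400]=A;C[:348,400:]=B
save(C,'crop1.png')
Q=P.reshape(-1,3)
def rect(m,n):
    q=Q[m];r=cv2.minAreaRect(q[:,:2].astype(np.float32));print(n,m.sum(),np.round(r[0],4),np.round(r[1],4),round(r[2],2),np.round(np.nanmedian(q[:,2]),4))
v,u=np.mgrid[:400,:640];u=u.ravel();v=v.ravel()
box=(u>240)&(u<264)&(v>219)&(v<243)
for lo,hi in((.12,.145),(.055,.08),(.04,.15)): rect(box&(Q[:,2]>lo)&(Q[:,2]<hi),('steel',lo))
tb=(u>285)&(u<400)&(v>125)&(v<218)
rect(tb&(Q[:,2]>.112)&(Q[:,2]<.124),'rim')
s=tb&(Q[:,2]>.136)
for nm,k in(('L',u<340),('R',u>340)): rect(s&k,nm)
for r in range(218,245,1): print(r,[int(1000*z) if z==z else -1 for z in P[r,240:266,2]])
```

```text
('steel', 0.12) 37 [0.4207 0.2048] [0.0124 0.0255] 1.95 0.1324
('steel', 0.055) 90 [0.435  0.2045] [0.0564 0.0587] 1.32 0.0698
('steel', 0.04) 208 [0.435 0.206] [0.0564 0.0616] 1.32 0.0749
rim 519 [ 0.6319 -0.0962] [0.3202 0.2301] 80.39 0.1192
L 33 [0.5465 0.0204] [0.0231 0.0222] 0.49 0.1455
R 135 [ 0.5083 -0.1932] [0.04   0.0385] 72.68 0.1442
218 [-5, 1, -2, 5, 0, 1, 1, 2, 4, 0, -5, 0, 0, -2, 3, 0, 0, 4, 3, 0, 1, 3, -1, 3, 1, -1]
219 [1, 3, 2, 0, 0, 0, 0, 5, 5, -5, 1, -1, -4, 1, 5, -1, 4, -1, 4, 0, 3, 1, -1, 2, -5, 1]
220 [3, -1, 0, -2, 1, 0, 0, -1, 4, 3, 8, 0, 0, -1, 1, 4, 4, -2, 5, 0, 1, 1, 0, 4, 4, 1]
221 [0, 6, 2, -1, -3, -2, 1, 0, 6, 2, 2, 3, -2, -1, 0, 2, 7, 5, 2, 0, 2, -3, 1, 0, -4, 0]
222 [0, 1, 4, 1, 0, 4, 73, 71, 71, 75, 70, 74, 69, 69, 67, 70, 66, 69, 69, 72, 67, -1, 2, -5, -2, -1]
223 [0, 0, 1, 69, 65, 70, 69, 64, 63, 64, 59, 62, 60, 59, 60, 58, 54, 50, 55, 53, 67, 44, -3, 0, -3, 2]
224 [4, -1, -2, 72, 45, 39, 43, 41, 34, 38, 35, 32, 33, 30, 30, 30, 31, 30, 32, 24, 69, 53, 25, 0, 0, 3]
225 [0, 0, 0, 71, 52, 33, 17, 4, 10, 7, 10, 10, 0, 2, 3, 5, 4, 3, 0, 5, 73, 48, 23, 0,
[... 1177 characters left out ...]
3, 75, 75, 73, 71, 76, 68, 67, 75, 69, 2, 2, 1, 0, 0]
238 [2, -2, 4, 66, 67, 72, 69, 69, 72, 71, 68, 70, 66, 66, 70, 66, 64, 61, 70, 69, 69, 0, 0, 1, -3, 0]
239 [0, 3, 7, 63, 66, 64, 66, 66, 65, -2, 0, 1, -2, -3, 0, 3, 2, 0, 2, 0, -2, 4, 2, -2, 0, 3]
240 [2, 0, 0, 5, 1, -2, 0, 1, 1, -3, 3, 4, 1, -1, -3, -2, 0, 1, -2, -1, 1, 0, 3, -4, 1, 0]
241 [5, 0, 3, -1, -5, 5, 0, 2, 6, 0, 0, -2, -1, -1, 3, 1, 5, 5, 3, -1, 3, -3, 3, -3, 1, 6]
242 [3, 0, 4, 1, 2, -1, 1, 0, -2, 2, 0, 1, 1, -1, 0, 2, 1, 0, -3, 5, 6, 0, 0, 6, 4, 1]
243 [0, 0, 1, -4, 0, 3, -2, 0, 4, 1, 1, 0, -1, 0, -1, 0, 1, 1, 1, 4, 1, 1, 4, -1, 0, 1]
244 [3, 3, 0, 4, -2, 1, 2, -1, -2, -2, 4, 1, 2, -1, 4, 0, -3, 3, -1, 2, -4, 0, -2, 6, -2, 0]
```

View pics/crop1.png

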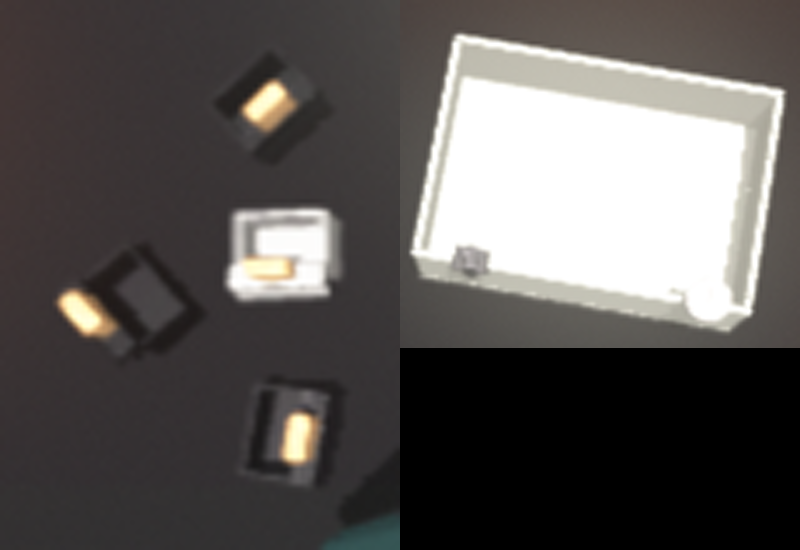

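The crop confirms it: the steel holder has a light body and its pocket towards +x (crop ~(285,255)). The three look-alikes are black. The stop is on the tub's left (+y) end. I'll move above the holder with the tool turned, so that tool x is world +y and tool y is world +x.

Emit:
servo_tool(
  translation=[
    [0,0,0],
    [0,0,0],
    [0,0,0],
    [0,0,0],
    [0,0,0],
    [0,0,0],
    [0,0,0],
    [5,1.2,0],
    [5,1.2,0],
    [5,1.2,0],
  ],
  rotation=[
    [0,0,-0.161],
    [0,0,-0.161],
    [0,0,-0.161],
    [0,0,-0.161],
    [0,0,-0.161],
    [0,0,-0.161],
    [0,0,-0.161],
    [0,0,0],
    [0,0,0],
    [0,0,0],
  ],
  grip=[8.5,8.5,8.5,8.5,8.5,8.5,8.5,8.5,8.5,8.5],
)

```text
t: 1.35
position: [0.2614, -0.3225, 0.231]
eef_rot: [[0.001, 1.0, -0.0], [1.0, -0.001, 0.001], [0.001, -0.0, -1.0]]
contact_force: [0.2, 0.0, 0.2]
width: 0.995
finger_force: 0.0
```

Emit:
servo_tool(
  translation=[
    [5,1.2,0],
    [5,1.2,0],
    [5,1.2,0],
    [5,1.2,0],
    [5,1.2,0],
    [5,1.2,0],
    [5,1.2,0],
    [5,1.2,0],
    [5,1.2,-0.5],
    [5,1.2,-1],
  ],
  rotation=[
    [0,0,0],
    [0,0,0],
    [0,0,0],
    [0,0,0],
    [0,0,0],
    [0,0,0],
    [0,0,0],
    [0,0,0],
    [0,0,0],
    [0,0,0],
  ],
  grip=[8.5,8.5,8.5,8.5,8.5,8.5,8.5,8.5,8,6],
)

```text
t: 2.6
position: [0.3811, 0.1777, 0.2462]
eef_rot: [[-0.0, 1.0, -0.001], [1.0, 0.0, -0.0], [-0.0, -0.001, -1.0]]
contact_force: [1.1, -1.0, 0.3]
width: 0.751
finger_force: 0.0
```

Emit:
servo_tool(
  translation=[
    [0,0,0],
    [0,0,0],
    [0,0,0],
  ],
  rotation=[
    [0,0,0],
    [0,0,0],
    [0,0,0],
  ],
  grip=[5,5,5],
)

```text
t: 2.98
position: [0.3812, 0.1749, 0.2461]
eef_rot: [[0.001, 1.0, -0.0], [1.0, -0.001, -0.0], [-0.0, -0.0, -1.0]]
contact_force: [-0.3, -0.2, 0.1]
width: 0.586
finger_force: 0.0
```

Run:
```python
from h import *
o=monitor.get_obs();print({k:np.round(o[k],4).tolist() for k in('t','joint_pos','position','eef_rot','contact_force','width')})
d=shot('wrist');save(d['image'],'w1.png');shot('top')
print(np.round(d['tool_from_camera'],3).tolist(),d['fx'])
I,P=cloud('wrist');Q=P.reshape(-1,3)
near=np.hypot(Q[:,0]-.43,Q[:,1]-.205)<.06
for lo,hi in((.125,.15),(.08,.1),(.06,.075)):
    m=near&(Q[:,2]>lo)&(Q[:,2]<hi)
    if m.sum()>5: print(lo,m.sum(),cv2.minAreaRect(Q[m][:,:2].astype(np.float32)),np.median(Q[m],0))
```

```text
{'t': 2.975, 'joint_pos': [0.2354, 0.0771, -0.2436, 1.2505, -0.0001, 1.8077], 'position': [0.3812, 0.1749, 0.2461], 'eef_rot': [[0.0015, 1.0, -0.0003], [1.0, -0.0015, -0.0002], [-0.0002, -0.0003, -1.0]], 'contact_force': [-0.3105, -0.1883, 0.071], 'width': 0.5861}
[[0.0, -0.966, -0.257, 0.066], [1.0, -0.0, 0.001, -0.0], [-0.001, -0.257, 0.966, -0.143], [0.0, 0.0, 0.0, 1.0]] 305.3425542109374
0.125 494 ((0.4199705123901367, 0.20822787284851074), (0.011624202132225037, 0.028150338679552078), 2.4322967529296875) [0.41961411 0.20897971 0.13316691]
0.08 580 ((0.41922521591186523, 0.20826269686222076), (0.014114388264715672, 0.05985996127128601), 2.4441568851470947) [0.41600488 0.22121805 0.08945801]
0.06 896 ((0.43511825799942017, 0.2088840901851654), (0.05691319331526756, 0.06024714186787605), 2.514763832092285) [0.43940545 0.20829279 0.06995251]
```

View pics/w1.png

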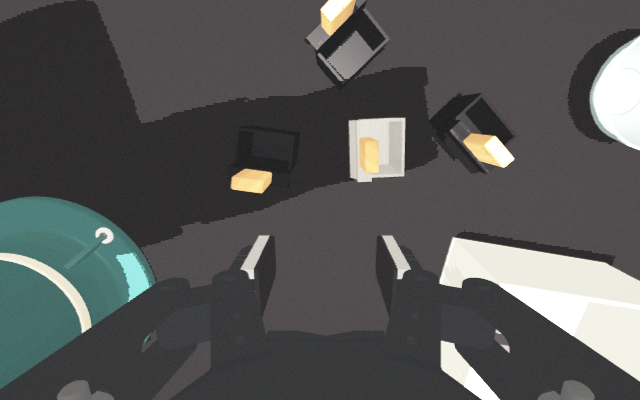

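The close view confirms the steel holder at wrist pixel ~(375,150). The grip is at (0.420, 0.208), yaw +2.4°, and its sizes and heights match (12x28 grip at 133 mm, 14x60 bridge at 89 mm). I'll move above it and then descend.

Emit:
servo_tool(
  translation=[
    [1.66,1.93,0],
    [1.67,1.93,0],
    [0,0,3],
    [0,0,3],
    [0,0,2.5],
    [0,0,0],
  ],
  rotation=[
    [0,0,0],
    [0,0,0],
    [0,0,-0.0425],
    [0,0,0],
    [0,0,0],
    [0,0,0],
  ],
  grip=[3.2,3.2,3.2,3.2,3.2,3.2],
)

```text
t: 3.82
position: [0.4192, 0.2083, 0.1603]
eef_rot: [[-0.041, 0.999, -0.003], [0.999, 0.041, -0.001], [-0.001, -0.003, -1.0]]
contact_force: [0.3, -0.4, 1.3]
width: 0.372
finger_force: 0.0
```

Run:
```python
from h import *
o=monitor.get_obs();print({k:np.round(o[k],4).tolist() for k in('t','position','eef_rot','contact_force','width')})
shot('wrist');I,P=cloud('wrist');Q=P.reshape(-1,3)
near=np.hypot(Q[:,0]-.43,Q[:,1]-.205)<.06
for lo,hi in((.125,.14),(.08,.1),(.06,.075)):
    m=near&(Q[:,2]>lo)&(Q[:,2]<hi)
    if m.sum()>5: print(lo,m.sum(),cv2.minAreaRect(Q[m][:,:2].astype(np.float32)),np.median(Q[m],0))
```

```text
{'t': 3.825, 'position': [0.4192, 0.2083, 0.1603], 'eef_rot': [[-0.0414, 0.9991, -0.0026], [0.9991, 0.0414, -0.0008], [-0.0006, -0.0026, -1.0]], 'contact_force': [0.2973, -0.3549, 1.3466], 'width': 0.3724}
0.125 922 ((0.41996440291404724, 0.20855937898159027), (0.011534135788679123, 0.027874121442437172), 2.3271639347076416) [0.4199423  0.20991774 0.13313657]
0.08 584 ((0.4191952347755432, 0.208234965801239), (0.013804356567561626, 0.06021527200937271), 2.13603138923645) [0.41775591 0.22853442 0.08941588]
0.06 1376 ((0.4349672198295593, 0.20884081721305847), (0.05678413063287735, 0.06058795750141144), 2.399909496307373) [0.44141654 0.21201281 0.06968001]
```

Emit:
servo_tool(
  translation=[
    [0.03,0.05,2.2],
    [0,0,2.2],
    [0,0,1.6],
    [0,0,0.5],
    [0,0,0],
    [0,0,0],
    [0,0,0],
    [0,0,0],
  ],
  rotation=[
    [0,0,0],
    [0,0,0],
    [0,0,0],
    [0,0,0],
    [0,0,0],
    [0,0,0],
    [0,0,0],
    [0,0,0],
  ],
  grip=[3.2,3.2,3.2,3.2,3.2,0.5,0.5,0.5],
  force=60,
)

```text
t: 4.88
position: [0.4208, 0.2096, 0.0969]
eef_rot: [[-0.043, 0.999, 0.001], [0.999, 0.043, 0.0], [0.0, 0.001, -1.0]]
contact_force: [-2.5, 0.2, 6.3]
width: 0.126
finger_force: 62.3
```

Emit:
servo_tool(
  translation=[
    [0,0,0],
    [0,0,0],
    [0,0,0],
    [0,0,0],
  ],
  rotation=[
    [0,0,0],
    [0,0,0],
    [0,0,0],
    [0,0,0],
  ],
  grip=[0.5,0.5,0.5,0.5],
)

```text
t: 5.38
position: [0.4208, 0.2096, 0.0969]
eef_rot: [[-0.043, 0.999, 0.001], [0.999, 0.043, 0.0], [0.0, 0.001, -1.0]]
contact_force: [-2.6, -0.2, 6.9]
width: 0.126
finger_force: 62.3
```

Emit:
servo_tool(
  translation=[
    [0,0,-0.5],
    [0,0,-1.5],
    [0,0,-2.5],
    [0,0,-2.5],
    [0,0,-2.5],
    [0,0,-2.5],
    [0,0,-2.5],
    [0,0,-2],
    [0,0,-1],
    [0,0,0],
  ],
  rotation=[
    [0,0,0],
    [0,0,0],
    [0,0,0],
    [0,0,0],
    [0,0,0],
    [0,0,0],
    [0,0,0],
    [0,0,0],
    [0,0,0],
    [0,0,0],
  ],
  grip=[0.5,0.5,0.5,0.5,0.5,0.5,0.5,0.5,0.5,0.5],
)

```text
t: 6.62
position: [0.4206, 0.2095, 0.2714]
eef_rot: [[-0.042, 0.999, 0.0], [0.999, 0.042, 0.0], [0.0, 0.0, -1.0]]
contact_force: [-0.5, 0.8, -2.5]
width: 0.13
finger_force: 60.9
```

Emit:
servo_tool(
  translation=[
    [-2,0.2,0],
    [-4,0.4,0],
    [-4.5,0.4,0],
    [-4.5,0.4,0],
    [-4.5,0.4,0],
    [-4.5,0.4,0],
    [-4.5,0.4,0],
    [-4,0.4,0],
    [-2.5,0.2,0],
    [-1,0.1,0],
  ],
  rotation=[
    [0,0,0],
    [0,0,0],
    [0,0,0],
    [0,0,0],
    [0,0,0],
    [0,0,0],
    [0,0,0],
    [0,0,0],
    [0,0,0],
    [0,0,0],
  ],
  grip=[0.5,0.5,0.5,0.5,0.5,0.5,0.5,0.5,0.5,0.5],
)

```text
t: 7.88
position: [0.4685, -0.1498, 0.2703]
eef_rot: [[-0.041, 0.999, -0.001], [0.999, 0.041, 0.001], [0.001, -0.001, -1.0]]
contact_force: [-0.6, 0.9, -1.5]
width: 0.133
finger_force: 60.9
```

Emit:
servo_tool(
  translation=[
    [0,0,0],
    [0,0,0],
    [0,0,0],
    [0,0,0],
  ],
  rotation=[
    [0,0,0.1],
    [0,0,0.11],
    [0,0,0],
    [0,0,0],
  ],
  grip=[0.5,0.5,0.5,0.5],
)

```text
t: 8.38
position: [0.4687, -0.1484, 0.2711]
eef_rot: [[0.164, 0.986, -0.0], [0.986, -0.164, 0.0], [0.0, -0.0, -1.0]]
contact_force: [0.5, -0.9, -1.6]
width: 0.131
finger_force: 60.9
```

Run:
```python
from h import *
o=monitor.get_obs();print({k:np.round(o[k],4).tolist() for k in('t','position','eef_rot','contact_force','ft_torque','width')})
d=shot('wrist');save(d['image'],'w2.png');d=shot('top')
I,P=cloud('top');save(I[120:240,280:420],'t2.png',4)
```

```text
{'t': 8.375, 'position': [0.4687, -0.1484, 0.2711], 'eef_rot': [[0.1638, 0.9865, -0.0003], [0.9865, -0.1638, 0.0002], [0.0002, -0.0004, -1.0]], 'contact_force': [0.4925, -0.8521, -1.5912], 'ft_torque': [0.0451, 0.0464, 0.012], 'width': 0.1306}
```

View pics/w2.png

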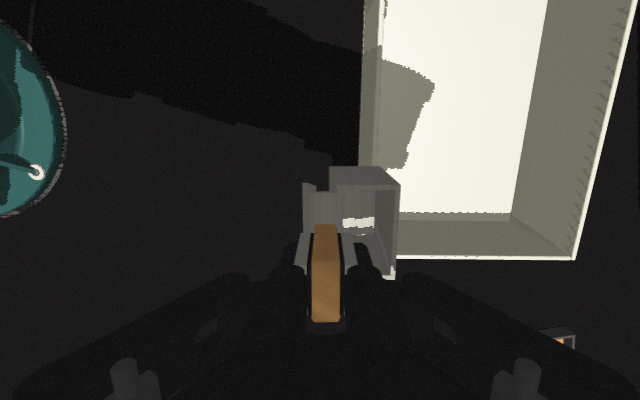

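The wrist view shows the near rim at x≈370-385 px (rows 0-160) and the holder upright in the grasp. I'll fit the rim from the depth and compute the holder's pose in the hand.

Run:
```python
from h import *
I,P=cloud('wrist')
v,u=np.mgrid[:400,:640]
m=(P[...,2]>.112)&(P[...,2]<.128)&(u>340)&(u<400)&(v<165)
q=P[m];print(m.sum(),np.median(q[:,2]))
r=cv2.minAreaRect(q[:,:2].astype(np.float32));print('near rim',r)
# robust mid per 10mm y bins
ys=np.arange(-.13,.03,.01)
mid=[]
for y in ys:
    k=q[(abs(q[:,1]-y)<.005)]
    if len(k)>15: mid.append((y,(np.percentile(k[:,0],3)+np.percentile(k[:,0],97))/2,np.ptp(k[:,0])))
mid=np.array(mid);print(np.round(mid,4));c=np.polyfit(mid[:,0],mid[:,1],1);print('x=',c,np.degrees(np.arctan(c[0])))
far=(P[...,2]>.112)&(P[...,2]<.128)&(u>500)&(v<262)
print('far/all rim',cv2.minAreaRect(P[(P[...,2]>.112)&(P[...,2]<.128)&(u>340)&(v<265)][:,:2].astype(np.float32)))
# held holder: relative to tool
o=np.load('last_wrist.npz')
g=(u>290)&(u<405)&(v>160)&(v<335)
z=P[...,2]
print(np.histogram(z[g&(z==z)],bins=np.arange(.14,.34,.01)))
for lo,hi in((.298,.315),(.255,.272),(.235,.25)):
    k=g&(z>lo)&(z<hi); 
    if k.sum()>10: print(lo,k.sum(),cv2.minAreaRect(P[k][:,:2].astype(np.float32)),np.median(z[k]))
I,P=cloud('top');z=P[...,2]
for nm,bx in(('stop',(295,316,182,206)),('thermo',(355,392,195,222))):
    k=np.zeros(z.shape,bool);k[bx[2]:bx[3],bx[0]:bx[1]]=1;k&=(z>.135)&(z<.16)
    print(nm,k.sum(),cv2.minAreaRect(P[k][:,:2].astype(np.float32)) if k.sum()>3 else '')
```

```text
1086 0.12010239647685758
near rim ((0.5307885408401489, -0.06471627205610275), (0.1434037685394287, 0.0054090297780931), 80.01261901855469)
[[-0.13    0.5188  0.0061]
 [-0.12    0.521   0.0065]
 [-0.11    0.5224  0.0058]
 [-0.1     0.5244  0.006 ]
 [-0.09    0.5259  0.0069]
 [-0.08    0.5278  0.0059]
 [-0.07    0.5299  0.0062]
 [-0.06    0.5313  0.0056]
 [-0.05    0.5331  0.0061]
 [-0.04    0.5351  0.0068]
 [-0.03    0.5366  0.0058]
 [-0.02    0.5384  0.006 ]
 [-0.01    0.5403  0.0068]
 [-0.      0.5416  0.0053]]
x= [0.17600166 0.54191289] 9.981921551045858
far/all rim ((0.6285944581031799, -0.13127774000167847), (0.24431592226028442, 0.22111912071704865), 80.027587890625)
(array([   0,    0,    0, 1752,  338,  386,  350,  439,  512,  669, 1398,
         66,  990,  304,  630,  762, 2850, 1116, 1038]), array([0.14, 0.15, 0.16, 0.17, 0.18, 0.19, 0.2 , 0.21, 0.22, 0.23, 0.24,
       0.25, 0.26, 0.27, 0.28, 0.29, 0.3 , 0.31, 0.32, 0.33]))
0.298 3291 ((0.4751022458076477, -0.1497991681098938), (0.029077917337417603, 0.041485030204057693), 81.23976135253906) 0.3075855718706476
0.255 1057 ((0.47064194083213806, -0.13021531701087952), (0.02162303775548935, 0.014048402197659016), 80.75809478759766) 0.26374850112776105
0.235 1768 ((0.4829235374927521, -0.15201033651828766), (0.060644831508398056, 0.05692886561155319), 80.63313293457031) 0.24380394341671963
stop 36 ((0.546360194683075, 0.02303720824420452), (0.02358064614236355, 0.02814421057701111), 13.839425086975098)
thermo 0
```

View pics/t2.png

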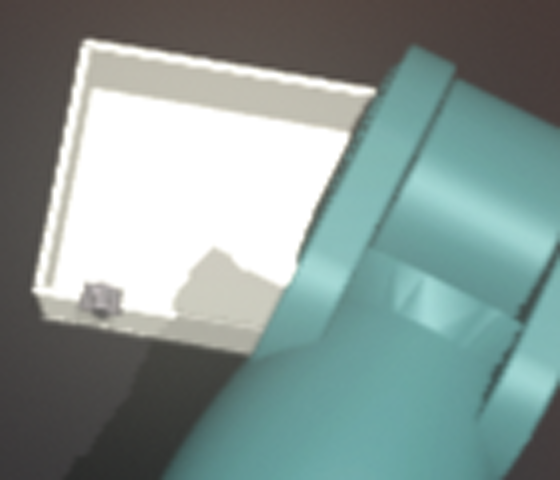

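Rim: x = 0.5419 + 0.176·y, yaw -10.0°, height 0.120 and wall ~5.4 mm, as expected. The stop is at about (0.546, 0.022) and the thermometer at (0.508, -0.193), so midway is y ≈ -0.086. I'll go above that and recheck before lowering.

Emit:
servo_tool(
  translation=[
    [0.6,0.4,0],
    [1.5,1.0,0],
    [2.0,1.3,0],
    [1.8,1.2,0],
    [1.0,0.6,0],
    [0.4,0.28,1],
    [0,0,1.5],
    [0,0,0.9],
    [0,0,0],
    [0,0,0],
  ],
  rotation=[
    [0,0,0.01],
    [0,0,0],
    [0,0,0],
    [0,0,0],
    [0,0,0],
    [0,0,0],
    [0,0,0],
    [0,0,0],
    [0,0,0],
    [0,0,0],
  ],
  grip=[0.5,0.5,0.5,0.5,0.5,0.5,0.5,0.5,0.5,0.5],
)

```text
t: 9.72
position: [0.5287, -0.0855, 0.2377]
eef_rot: [[0.177, 0.984, 0.0], [0.984, -0.177, -0.0], [-0.0, 0.0, -1.0]]
contact_force: [-0.6, -0.8, -1.2]
width: 0.13
finger_force: 60.9
```

```bash
cat > chk.py <<'E'
from h import *
o=monitor.get_obs();print({k:np.round(o[k],4).tolist() for k in('t','position','eef_rot','contact_force','ft_torque','width')})
d=shot('wrist');I,P=cloud('wrist');z=P[...,2];v,u=np.mgrid[:400,:640]
p=o['position'];R=o['eef_rot'];L=(P-p)@R  # tool coords: x along rim, y=holder x, z down
m=(z>.113)&(z<.127)&(v<200)&(abs(L[...,1])<.04)&(L[...,0]>.035)
q=L[m][:,:2]
c=[]
for y in np.arange(.035,.13,.01):
    k=q[abs(q[:,0]-y)<.005]
    if len(k)>15:
        c.append((y,(np.percentile(k[:,1],3)+np.percentile(k[:,1],97))/2))
c=np.array(c);print('rim mid tool y:',np.round(c*1e3,1).tolist(),'z',np.median(z[m]))
if len(c)>2:
    f=np.polyfit(c[:,0],c[:,1],1);print('rim at tcp (mm)',f[1]*1e3,'slope',f[0])
for nm,lo,hi in(('bridge',.004,.011),('pocket',.021,.036)):
    k=(L[...,2]>lo)&(L[...,2]<hi)&(abs(L[...,0])<.05)&(L[...,1]>-.03)&(L[...,1]<.05)
    print(nm,k.sum(),cv2.minAreaRect(L[k][:,:2].astype(np.float32)*1000), np.median(L[k][:,2]),L[k][:,:2].min(0),L[k][:,:2].max(0))
E
python3 chk.py; python3 -c "
from h import *
I,P=cloud('wrist');save(I,'w3.png')"
```

```text
{'t': 9.725, 'position': [0.5287, -0.0855, 0.2377], 'eef_rot': [[0.1769, 0.9842, 0.0005], [0.9842, -0.1769, -0.0002], [-0.0001, 0.0005, -1.0]], 'contact_force': [-0.6437, -0.7606, -1.2373], 'ft_torque': [0.0426, 0.0127, 0.014], 'width': 0.1301}
rim mid tool y: [[35.0, -1.5], [45.0, -1.5], [55.0, -1.4], [65.0, -1.4], [75.0, -1.8], [85.0, -1.8], [95.0, -1.8]] z 0.12032296193397207
rim at tcp (mm) -1.132956321098779 slope -0.007297993959390282
bridge 942 ((17.945587158203125, -1.0661110877990723), (21.862442016601562, 13.859046936035156), 0.39911139011383057) 0.007408513622010123 [ 0.0070519  -0.00805339] [0.02886712 0.00593684]
pocket 1770 ((-1.223236083984375, 14.679162979125977), (56.87410354614258, 60.44989776611328), 89.93488311767578) 0.027185471440377196 [-0.03141853 -0.01378653] [0.02898572 0.04314682]
```

View pics/w3.png

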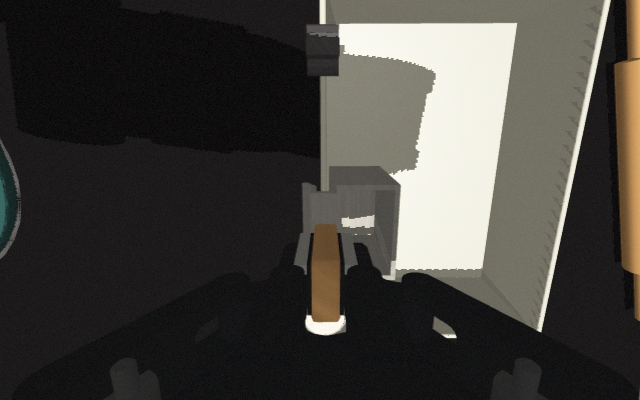

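The stop is visible at (322,50), dark on the rim. The slot and rim are aligned to within ~0.4 mm. I'll correct slightly and lower partway, and measure the stop from this cloud.

Run:
```python
from h import *
I,P=cloud('wrist');o=monitor.get_obs();L=(P-o['position'])@o['eef_rot'];z=P[...,2]
k=np.zeros(z.shape,bool);k[15:85,300:345]=1
for lo,hi in((.14,.155),(.124,.136)):
    m=k&(z>lo)&(z<hi)
    if m.sum()>5: print(lo,m.sum(),np.round(cv2.minAreaRect(L[m][:,:2].astype(np.float32)*1e3)[0],1),np.round(L[m].min(0)*1e3,1),np.round(L[m].max(0)*1e3,1),np.median(z[m]))
```

```text
0.14 677 [113.9  -2.1] [107.9 -13.9  89. ] [120.    9.7  97.7] 0.14647780597209198
0.124 988 [114.3  -2.3] [ 96.6 -14.2 102. ] [132.1   9.6 108.2] 0.13195466516743692
```

Emit:
servo_tool(
  translation=[
    [0,-0.03,0.5],
    [0,0,1],
    [0,0,1],
    [0,0,1],
    [0,0,1],
    [0,0,1],
    [0,0,1],
    [0,0,0.5],
    [0,0,0],
  ],
  rotation=[
    [0,0,-0.003],
    [0,0,0],
    [0,0,0],
    [0,0,0],
    [0,0,0],
    [0,0,0],
    [0,0,0],
    [0,0,0],
    [0,0,0],
  ],
  grip=[0.5,0.5,0.5,0.5,0.5,0.5,0.5,0.5,0.5],
)

```text
t: 10.9
position: [0.5282, -0.0852, 0.167]
eef_rot: [[0.174, 0.985, -0.0], [0.985, -0.174, 0.0], [0.0, -0.0, -1.0]]
contact_force: [-0.2, 0.3, -1.4]
width: 0.131
finger_force: 60.8
```

```bash
python3 chk.py
```

```text
{'t': 10.9, 'position': [0.5282, -0.0852, 0.167], 'eef_rot': [[0.1736, 0.9848, -0.0005], [0.9848, -0.1736, 0.0002], [0.0001, -0.0005, -1.0]], 'contact_force': [-0.2423, 0.2621, -1.37], 'ft_torque': [0.0122, 0.0797, -0.0424], 'width': 0.1307}
rim mid tool y: [[35.0, -1.1], [45.0, -1.1], [55.0, -1.1], [65.0, -1.1], [75.0, -1.0], [85.0, -1.0], [95.0, -1.0]] z 0.12029517057627055
rim at tcp (mm) -1.1663402666466973 slope 0.0015375046828149028
bridge 942 ((18.03143310546875, -1.043424129486084), (21.778581619262695, 13.839452743530273), 0.4696066677570343) 0.007426865872841102 [ 0.00719062 -0.00804763] [0.02895946 0.0059609 ]
pocket 1755 ((-1.3397102355957031, 14.655463218688965), (56.899070739746094, 60.67192459106445), 89.85395050048828) 0.027155940771085837 [-0.03160735 -0.01386032] [0.02902902 0.0431192 ]
```

Emit:
servo_tool(
  translation=[
    [0.3,-0.01,0.5],
    [0,0,0.8],
    [0,0,0.8],
    [0,0,0.5],
    [0,0,0.5],
    [0,0,0.2],
    [0,0,0.1],
    [0,0,0],
  ],
  rotation=[
    [0,0,0],
    [0,0,0],
    [0,0,0],
    [0,0,0],
    [0,0,0],
    [0,0,0],
    [0,0,0],
    [0,0,0],
  ],
  grip=[0.5,0.5,0.5,0.5,0.5,0.5,0.5,0.5],
)

```text
t: 11.95
position: [0.5288, -0.0823, 0.1334]
eef_rot: [[0.174, 0.985, 0.0], [0.985, -0.174, -0.0], [0.0, 0.0, -1.0]]
contact_force: [0.7, -0.2, -1.9]
width: 0.132
finger_force: 60.9
```

Emit:
servo_tool(
  translation=[
    [0,0,0.05],
    [0,0,0.05],
    [0,0,0.05],
    [0,0,0],
  ],
  rotation=[
    [0,0,0],
    [0,0,0],
    [0,0,0],
    [0,0,0],
  ],
  grip=[0.5,0.5,0.5,0.5],
)

```text
t: 12.45
position: [0.5288, -0.0823, 0.1318]
eef_rot: [[0.174, 0.985, 0.0], [0.985, -0.174, -0.0], [-0.0, 0.0, -1.0]]
contact_force: [0.2, -0.3, -0.9]
width: 0.131
finger_force: 61.1
```

Emit:
servo_tool(
  translation=[
    [0,0,0.03],
    [0,0,0.02],
    [0,0,0],
  ],
  rotation=[
    [0,0,0],
    [0,0,0],
    [0,0,0],
  ],
  grip=[0.5,0.5,0.5],
)

```text
t: 12.82
position: [0.5289, -0.0823, 0.1318]
eef_rot: [[0.174, 0.985, 0.001], [0.985, -0.174, -0.0], [-0.0, 0.001, -1.0]]
contact_force: [-3.0, -0.4, 7.6]
width: 0.13
finger_force: 62.4
```

Lip seated: contact at TCP z 0.1318 as predicted, pressing ~9 N. I'll ease it slightly and slide towards the stop.

Emit:
servo_tool(
  translation=[
    [0,0,-0.02],
    [0,0,0],
    [0.3,0,0],
    [0.5,0,0],
    [0.5,0,0],
    [0.5,0,0],
    [0.5,0,0],
    [0.5,0,0],
    [0.2,0,0],
    [0,0,0],
  ],
  rotation=[
    [0,0,0],
    [0,0,0],
    [0,0,0],
    [0,0,0],
    [0,0,0],
    [0,0,0],
    [0,0,0],
    [0,0,0],
    [0,0,0],
    [0,0,0],
  ],
  grip=[0.5,0.5,0.5,0.5,0.5,0.5,0.5,0.5,0.5,0.5],
)

```text
t: 14.08
position: [0.5345, -0.0527, 0.1318]
eef_rot: [[0.174, 0.985, 0.001], [0.985, -0.174, -0.0], [-0.0, 0.001, -1.0]]
contact_force: [0.1, -2.2, 5.1]
width: 0.135
finger_force: 62.1
```

```bash
python3 chk.py
python3 - <<'E'
from h import *
I,P=cloud('wrist');o=monitor.get_obs();L=(P-o['position'])@o['eef_rot'];z=P[...,2];save(I[60:320,200:460],'w4.png',2)
m=(abs(L[...,1])<.02)&(L[...,0]>.04)&(z>.14)&(z<.155)
print(m.sum(),np.round(L[m].min(0)*1e3,1),np.round(L[m].max(0)*1e3,1))
m=(abs(L[...,1])<.02)&(L[...,0]>.032)&(z>.124)&(z<.136)
print(m.sum(),np.round(L[m].min(0)*1e3,1),np.round(L[m].max(0)*1e3,1))
E
```

```text
{'t': 14.075, 'position': [0.5345, -0.0527, 0.1318], 'eef_rot': [[0.1735, 0.9848, 0.0011], [0.9848, -0.1735, -0.0005], [-0.0003, 0.0011, -1.0]], 'contact_force': [0.1167, -2.2289, 5.1055], 'ft_torque': [-0.2287, 0.0831, -0.0197], 'width': 0.1346}
rim mid tool y: [[35.0, -1.4], [45.0, -1.4], [55.0, -1.4], [65.0, -1.4], [105.0, -1.5], [115.0, -1.5]] z 0.12021781369402168
rim at tcp (mm) -1.3584403870026238 slope -0.001153447467496331
bridge 1019 ((28.511171340942383, -0.9075069427490234), (42.51418685913086, 14.021137237548828), 0.3282211124897003) 0.007499418112643128 [ 0.00729159 -0.00803663] [0.04977285 0.00599858]
pocket 1765 ((-1.410165786743164, 14.620426177978516), (60.760826110839844, 56.91554260253906), 0.01508711464703083) 0.027162867232382554 [-0.03179669 -0.013831  ] [0.0289707  0.04307961]
1981 [ 74.6 -13.7 -17.4] [86.7 10.4 -8.3]
2827 [ 63.1 -13.7  -3.6] [98.6 10.4  2.7]
```

View pics/w4.png

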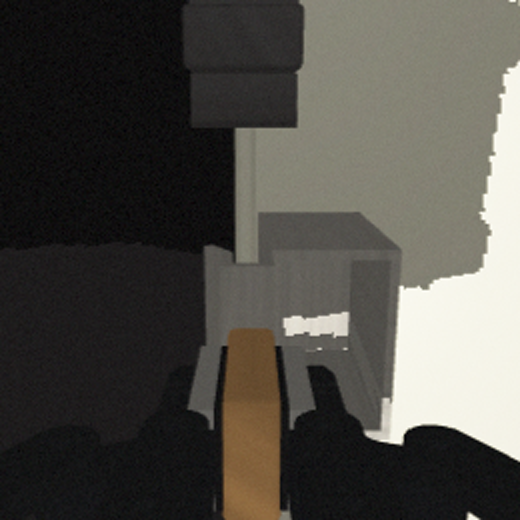

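The holder is riding on the rim and the stop is straight ahead. Tongue edge 63 mm, block face 75 mm and holder edge 29 mm from the TCP, so ~46 mm to contact. Sliding on.

Emit:
servo_tool(
  translation=[
    [0.3,-0.02,0],
    [0.5,-0.01,0],
    [0.5,0,0],
    [0.5,0,0],
    [0.5,0,0],
    [0.5,0,0],
    [0.5,0,0],
    [0.4,0,0],
    [0.3,0,0],
    [0,0,0],
  ],
  rotation=[
    [0,0,0],
    [0,0,0],
    [0,0,0],
    [0,0,0],
    [0,0,0],
    [0,0,0],
    [0,0,0],
    [0,0,0],
    [0,0,0],
    [0,0,0],
  ],
  grip=[0.5,0.5,0.5,0.5,0.5,0.5,0.5,0.5,0.5,0.5],
)

```text
t: 15.38
position: [0.5411, -0.0132, 0.1318]
eef_rot: [[0.173, 0.985, 0.001], [0.985, -0.173, -0.0], [-0.0, 0.001, -1.0]]
contact_force: [0.5, -1.8, 4.7]
width: 0.131
finger_force: 62.1
```

Emit:
servo_tool(
  translation=[
    [0.1,0,0],
    [0.1,0,0],
    [0.05,0,0],
    [0.05,0,0],
    [0,0,0],
  ],
  rotation=[
    [0,0,0],
    [0,0,0],
    [0,0,0],
    [0,0,0],
    [0,0,0],
  ],
  grip=[0.5,0.5,0.5,0.5,0.5],
)

```text
t: 16.0
position: [0.5416, -0.0106, 0.1318]
eef_rot: [[0.174, 0.985, 0.001], [0.985, -0.174, -0.001], [-0.001, 0.001, -1.0]]
contact_force: [-0.7, -4.4, 5.3]
width: 0.134
finger_force: 62.1
```

Emit:
servo_tool(
  translation=[
    [0.05,0,0],
    [0.05,0,0],
    [0,0,0],
  ],
  rotation=[
    [0,0,0],
    [0,0,0],
    [0,0,0],
  ],
  grip=[0.5,0.5,0.5],
)

```text
t: 16.38
position: [0.5418, -0.0096, 0.1318]
eef_rot: [[0.174, 0.985, 0.001], [0.985, -0.174, -0.001], [-0.001, 0.001, -1.0]]
contact_force: [-0.8, -3.9, 5.1]
width: 0.129
finger_force: 62.1
```

Emit:
servo_tool(
  translation=[
    [0.05,0,0],
    [0,0,0],
  ],
  rotation=[
    [0,0,0],
    [0,0,0],
  ],
  grip=[0.5,0.5],
)

```text
t: 16.62
position: [0.5418, -0.0092, 0.1318]
eef_rot: [[0.174, 0.985, 0.001], [0.985, -0.174, -0.001], [-0.001, 0.001, -1.0]]
contact_force: [0.6, -3.6, 5.8]
width: 0.133
finger_force: 62.1
```

Still only sliding friction (~4 N); continuing in small steps.

Emit:
servo_tool(
  translation=[
    [0.05,0,0],
    [0.05,0,0],
    [0,0,0],
  ],
  rotation=[
    [0,0,0],
    [0,0,0],
    [0,0,0],
  ],
  grip=[0.5,0.5,0.5],
)

```text
t: 17.0
position: [0.542, -0.0082, 0.1318]
eef_rot: [[0.174, 0.985, 0.001], [0.985, -0.174, -0.001], [-0.001, 0.001, -1.0]]
contact_force: [-0.9, -3.8, 6.1]
width: 0.132
finger_force: 62.1
```

Emit:
servo_tool(
  translation=[
    [0.04,0,0],
    [0,0,0],
  ],
  rotation=[
    [0,0,0],
    [0,0,0],
  ],
  grip=[0.5,0.5],
)

```text
t: 17.25
position: [0.5421, -0.0078, 0.1318]
eef_rot: [[0.174, 0.985, 0.001], [0.985, -0.174, -0.001], [-0.001, 0.001, -1.0]]
contact_force: [-0.7, -3.2, 5.7]
width: 0.137
finger_force: 62.1
```

Emit:
servo_tool(
  translation=[
    [0.04,0,0],
    [0,0,0],
  ],
  rotation=[
    [0,0,0],
    [0,0,0],
  ],
  grip=[0.5,0.5],
)

```text
t: 17.5
position: [0.5421, -0.0074, 0.1318]
eef_rot: [[0.174, 0.985, 0.001], [0.985, -0.174, -0.001], [-0.001, 0.001, -1.0]]
contact_force: [-0.3, -3.4, 6.3]
width: 0.134
finger_force: 62.1
```

Emit:
servo_tool(
  translation=[
    [0.04,0,0],
    [0,0,0],
  ],
  rotation=[
    [0,0,0],
    [0,0,0],
  ],
  grip=[0.5,0.5],
)

```text
t: 17.75
position: [0.5422, -0.0072, 0.1318]
eef_rot: [[0.174, 0.985, 0.001], [0.985, -0.174, -0.001], [-0.001, 0.001, -1.0]]
contact_force: [-1.4, -5.8, 5.5]
width: 0.13
finger_force: 62.1
```

Emit:
servo_tool(
  translation=[
    [0.03,0,0],
    [0,0,0],
  ],
  rotation=[
    [0,0,0],
    [0,0,0],
  ],
  grip=[0.5,0.5],
)

```text
t: 18.0
position: [0.5422, -0.0071, 0.1319]
eef_rot: [[0.174, 0.985, 0.001], [0.985, -0.174, -0.002], [-0.002, 0.001, -1.0]]
contact_force: [-1.1, -7.2, 6.7]
width: 0.13
finger_force: 62.1
```

Contact felt: the force rises and the motion stalls at the expected distance. I'll press slightly more and hold for over half a second.

Emit:
servo_tool(
  translation=[
    [0.03,0,0],
    [0,0,0],
    [0,0,0],
    [0,0,0],
    [0,0,0],
    [0,0,0],
    [0,0,0],
  ],
  rotation=[
    [0,0,0],
    [0,0,0],
    [0,0,0],
    [0,0,0],
    [0,0,0],
    [0,0,0],
    [0,0,0],
  ],
  grip=[0.5,0.5,0.5,0.5,0.5,0.5,0.5],
)

```text
t: 18.88
position: [0.5422, -0.0071, 0.1319]
eef_rot: [[0.174, 0.985, 0.001], [0.985, -0.174, -0.002], [-0.002, 0.001, -1.0]]
contact_force: [-1.2, -8.9, 6.4]
width: 0.133
finger_force: 62.2
```

```bash
python3 chk.py
python3 - <<'E'
from h import *
I,P=cloud('wrist');save(I[60:320,200:460],'w5.png',2)
E
```

```text
{'t': 18.875, 'position': [0.5422, -0.0071, 0.1319], 'eef_rot': [[0.1743, 0.9847, 0.0007], [0.9847, -0.1743, -0.0025], [-0.0023, 0.0011, -1.0]], 'contact_force': [-1.1769, -8.8789, 6.4302], 'ft_torque': [-1.7902, 0.4642, 0.0006], 'width': 0.1329}
rim mid tool y: [[55.0, -1.4], [65.0, -1.4], [75.0, -1.4], [85.0, 17.8]] z 0.1201978096753561
rim at tcp (mm) -36.97790874983006 slope 0.5771531160681013
bridge 187 ((-17.687904357910156, -1.907365322113037), (64.34619903564453, 13.606668472290039), 1.3714977502822876) 0.007224490778978015 [-0.04992583 -0.00807084] [0.01450168 0.00559025]
pocket 1327 ((-1.208517074584961, 14.762628555297852), (60.171775817871094, 56.891944885253906), 0.1275898963212967) 0.027130889889488773 [-0.03134547 -0.01368638] [0.02887085 0.04319577]
```

View pics/w5.png

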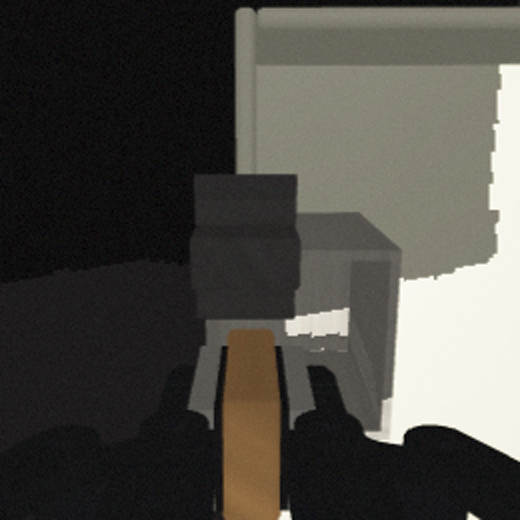

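The bridge's edge is under the tongue (crop ~(245,320)) and butted against the stop, pressed ~5 N net for 0.9 s. Releasing gently.

Emit:
servo_tool(
  translation=[
    [0,0,0],
    [0,0,0],
    [0,0,0],
    [0,0,0],
    [0,0,0],
    [0,0,0],
    [0,0,0],
  ],
  rotation=[
    [0,0,0],
    [0,0,0],
    [0,0,0],
    [0,0,0],
    [0,0,0],
    [0,0,0],
    [0,0,0],
  ],
  grip=[0.5,0.5,2.0,3.2,3.2,3.2,3.2],
  force=20,
)

```text
t: 19.8
position: [0.5419, -0.0061, 0.1314]
eef_rot: [[0.174, 0.985, -0.0], [0.985, -0.174, 0.0], [0.0, -0.0, -1.0]]
contact_force: [0.1, -0.5, -0.2]
width: 0.376
finger_force: 0.0
```

```bash
python3 chk.py
```

```text
{'t': 19.8, 'position': [0.5419, -0.0061, 0.1314], 'eef_rot': [[0.1736, 0.9848, -0.0], [0.9848, -0.1736, 0.0001], [0.0001, -0.0, -1.0]], 'contact_force': [0.1079, -0.4624, -0.1899], 'ft_torque': [0.01, 0.0655, 0.0244], 'width': 0.3762}
rim mid tool y: [[55.0, -0.9], [65.0, -0.9], [75.0, -0.9], [85.0, 18.1]] z 0.12017600283615967
rim at tcp (mm) -36.024169995460916 slope 0.5696701246172361
bridge 361 ((-9.312650680541992, -0.42273664474487305), (45.94059753417969, 13.602090835571289), 0.7485684156417847) 0.006888393380868717 [-0.032201   -0.00729195] [0.01364267 0.00665207]
pocket 1584 ((-2.449708938598633, 15.057868957519531), (60.58002471923828, 57.19744110107422), 0.01387458574026823) 0.02735725765403658 [-0.03273363 -0.01354744] [0.027837   0.04365897]
```

Emit:
servo_tool(
  translation=[
    [0,0,-0.5],
    [0,0,-1.5],
    [0,0,-2],
    [0,0,-3],
    [0,0,-3],
    [0,0,-2],
    [0,0,-0.5],
    [0,0,0],
  ],
  rotation=[
    [0,0,0],
    [0,0,0],
    [0,0,0],
    [0,0,0],
    [0,0,0],
    [0,0,0],
    [0,0,0],
    [0,0,0],
  ],
  grip=[3.2,3.2,3.2,3.2,3.2,3.2,3.2,3.2],
)

```text
t: 20.85
position: [0.5419, -0.0061, 0.2562]
eef_rot: [[0.174, 0.985, -0.0], [0.985, -0.174, 0.0], [-0.0, -0.0, -1.0]]
contact_force: [-0.4, -0.8, -0.6]
width: 0.374
finger_force: 0.0
```

Emit:
servo_tool(
  translation=[
    [-2,0,0],
    [-3,0,0],
    [-3,0,0],
    [-1,0,0],
    [0,0,0],
  ],
  rotation=[
    [0,0,0],
    [0,0,0],
    [0,0,0],
    [0,0,0],
    [0,0,0],
  ],
  grip=[3.2,3.2,3.2,3.2,3.2],
)

```text
t: 21.48
position: [0.526, -0.0953, 0.2561]
eef_rot: [[0.175, 0.985, -0.001], [0.985, -0.175, 0.0], [0.0, -0.001, -1.0]]
contact_force: [-0.2, 0.5, 1.0]
width: 0.371
finger_force: 0.0
```

Run:
```python
from h import *
o=monitor.get_obs();print(o['t'],o['position'])
d=shot('wrist');save(d['image'],'w6.png')
I,P=cloud('wrist');R=np.array([[.1736,.9848,0],[.9848,-.1736,0],[0,0,-1]])
L=(P-np.array([.5419,-.0061,.1314]))@R;z=P[...,2];v,u=np.mgrid[:400,:640]
for nm,lo,hi in(('grip',.160,.175),('stoptop',.14,.15),('bridge',.121,.1275),('pocket',.098,.107)):
    m=(z>lo)&(z<hi)&(abs(L[...,0])<.06)&(L[...,1]>-.03)&(L[...,1]<.05)
    print(nm,m.sum(),np.round(L[m][:,:2].min(0)*1e3,1),np.round(L[m][:,:2].max(0)*1e3,1),np.median(z[m]))
```

```text
21.475 [ 0.52597667 -0.09534834  0.2561048 ]
grip 695 [-16.4  -3.9] [11.3  7.7] 0.16837683949067558
stoptop 627 [-16.4 -12.4] [39.6 11.3] 0.14645813515057637
bridge 450 [-60.   -7.1] [59.6  6.6] 0.12451080977346443
pocket 856 [-32.1 -13.4] [27.8 43.5] 0.10448841322715766
```

View pics/w6.png

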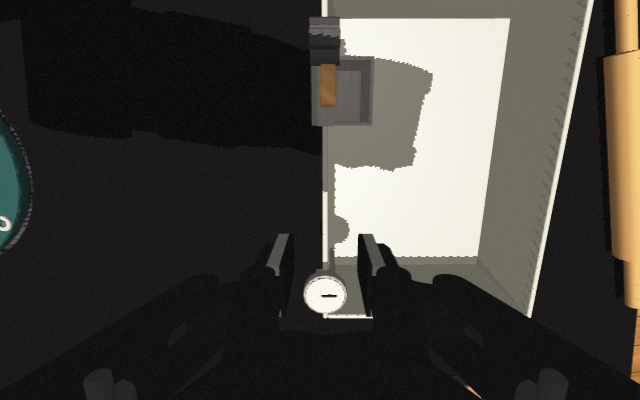

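The holder hangs on the rim at (330,90), pocket inside the tub, under the stop's tongue at (325,40). The grip top is at 168 mm, which is fully seated, and the holder's edge at 27.8 mm meets the block face at 27.6 mm. Handing in.

```bash
python3 -c "
from plant import arm
print(arm.sign_off())"
```

```text
the job is handed in; nothing more can be done
None
```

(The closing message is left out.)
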